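Unhood the slide rack and hold it up over its tray

TASK

Take the clear dust hood off the slide rack by the tab on top, and hang it by its handle on the hook of the stand so that it hangs there by itself. Then grip the slide rack by its handle, lift it about 10 cm straight up out of the tray and finish while holding it there over the tray, still and level. Keep the rack from tipping on the way and leave the other things on the bench alone.

Things in the scene. Friction and masses are not known exactly. Their poses are not given: they have to be found in the camera images.
- hood_tab (a point): Grip tab of the clear dust hood, 14 (x) by 24 (y) by 36 mm high, grey, upright on the hood's handle; this point is on its axis, 16 mm below its top, 152 mm above the hood's lower edge. The hood: a loose clear box 112x132 mm (x, y), 76 mm high, walls 3 mm, open below, about 0.16 kg, standing in the tray over the rack. Axes as the hood's, z up.
- hood_bar (a point): Middle of the underside of the level bar of the hood's arched steel handle, 26 mm below hood_tab; it shall rest on the hook. The bar is round, 8 mm thick, along the hood's y, between two uprights 80 mm apart; 50 mm free height between it and the hood's roof, 126 mm from it to the hood's lower edge. The tab stands on it. Axes as the hood's.
- hook_seat (a point): Lowest place of the hook, on top of its 8 mm steel arm, 179 mm above the bench, on a fixed stand. z up; the open upturned end points along -x of this frame. The bar goes on crosswise (along this frame's y): the tip passes under the bar through the handle, then the bar is lowered. The post, 14 mm thick, 193 mm high, is 85 mm away along +x; the arm climbs 8 mm to it.
- hook_tip (a point): Top of the hook's upturned end, 24 mm from hook_seat along -x and 16 mm above it. The stand's foot is a grey plate 130x90 mm, 10 mm thick, below the hook. Axes as hook_seat.
- rack_grip (a point): Centre of the grey grip bar on the arched wire handle of the white slide rack: 14 (x) by 60 (y) by 14 mm high, 58 mm above the rack's underside. The rack is loose, 84x104 mm (x, y), body 30 mm high, handle 105 mm wide along y, about 0.2 kg; its ten glass slides are fixed in it. It stands in the tray under the hood, turned like it within 5 deg. z up.
- tray_floor (a point): Middle of the floor of the fixed steel drip tray, an open tray 136x156 mm (its x, y), floor 4 mm and rim 12 mm above the bench, walls 4 mm. The rack and the hood stand on its floor. z up.
- marker: white marker pen, 17x138x18 mm, lying between the tray and the stand; a bystander; origin at the middle of its underside.
- forceps: thin metal forceps, 16x128x11 mm, lying between and behind the tray and the stand; a bystander; origin at the middle of its underside.
- timer: small white bench timer, 62x66x18 mm, flat on the bench behind; a bystander; origin at the middle of its underside.
- calculator: desk calculator, 140x78x14 mm, flat on the bench behind; a bystander (to its right a bench-top analyser, some 0.4 m high, fills the bench beyond y = -0.30 and x = 0.47: keep the arm clear of it); origin at the middle of its underside.
- stain: small brown bottle with a screw cap, 38x39x70 mm, upright at the left; a bystander; origin at the middle of its underside.

How it is judged:
By the outcome, as a careful person would: the job done as asked, in the order asked, and still so for the second after the job is handed in, while the arm keeps its last pose, push and grip.
It also fails if it takes over 59 s, if anything falls off the work surface, if the arm or the gripper's body presses on something with over 40 N, if the wrist force passes 120 N, or if a joint passes its speed limit or range.

ROBOT

A 6-joint arm with a two-finger parallel gripper is mounted at the origin on a cart in front of the work surface, level with it; the furniture and walls round the work are solid. World frame = base frame: x ahead of the robot, y to its left, z up, the work surface at z = 0. Lengths are in m, angles in rad, forces in N, time in s.
With the tool pointing down it reaches from about 0.35 to 0.725 m from the base axis. Payload 4.3 kg.
Tool frame: the origin (TCP) lies at the very end of the fingers, on their centre line; the grasp point (between the pads) lies 19 mm behind it; z points along the fingers, y is the line along which they close (so a half turn about z gives the same grasp; the last joint's range is limited). The gripper opens to 85 mm and grips with 20 to 120 N. Pads are 22 mm wide; open, the fingers measure 114 mm over their backs; the gripper's body (76 mm by 85 mm) begins 54 mm behind the grasp point. The pads swing forward as they close: fully open they stand 13 mm farther back than shut.
Start: joints at [1.008, 0.377, 0.081, 1.274, 0, 1.46], TCP at [0.252, 0.517, 0.231] pointing down, gripper open.
Joint ranges: [-2.72, 2.72], [-0.84, 1.66], [-1.02, 1.22], [-1.77, 2.12], [-1.37, 1.28], [-3.14, 3.14]. Speed limits (rad/s): [2.57, 2.57, 3.14, 3.14, 3.14, 3.14].

INTERFACE

Orientations are given as a rotation vector (axis times angle).
In Python, from workcell import r gives the robot as it stands.
- The arm moves only by the tool play_rows, never from a script. Its argument "commands" is a list that holds one entry, the list of rows, each a list of 7 numbers: the turn, a rotation vector about the tool's x, y, z in degrees, then the shift along the tool's x, y, z in mm, then the opening, from 0 (shut) to 1 (fully open). A call has 1 to 10 rows; each row is the pose to reach, as a shift and turn from the pose commanded when the call began, along the tool's axes at that moment; what a row does not reach only later rows make up. A row lasts 1/8 s, in which the tool goes at most 62.5 mm and 10.7 degrees, less where a joint would pass 70% of its speed; a pose out of reach is approached as far as the arm can. A call with a gripper value outside its range is refused whole. The fingers move at their own pace and stop on an object; the grip force is fixed at half the most. Time passes only in rows, so rows that repeat a pose let the fingers close. It gives the time, the measured TCP pose, the force, the opening and the grip force at its end, in the units of the state.
- r.read_state(): the state, without advancing time (a new reading comes with each control period).
- r.get_image(name): name is "scene" or "top"; returns a dict with "image" (384x512x3 uint8, red, green, blue), "camera_matrix" (3x3 intrinsics, pixels), "R" (3x3) and "t" (3): a world point X has camera coordinates R X + t. Camera axes: x right, y down, z forward; pixel columns grow to the right and rows downward; lengths in m; the calibration is good to about 2 mm. A picture is of the moment at which its call begins. There is no depth.
- r.finish_job(): hands the job in; it is judged then, once.
The state is a dict: "time": time; "joints": joint angles; "qd": joint speeds; "joint_efforts": joint torques, N m; "tcp_pos": TCP position; "tcp_rot": TCP orientation; "wrist_force": force on the tool from outside, world axes, zero at the start; "ft_torque": the same for the moment, N m; "grip_width": opening from 0.0 (shut) to 1.0 (fully open); "gripper_force": force on a finger pad.
Only numpy, scipy, OpenCV 4.12 (cv2) and the standard library are available. Lean on these libraries where they do the work, as an engineer would, in place of code of your own. Each camera call takes 0.05 s, during which the arm holds its last target. There are 200 camera calls.

## Working session

There is one attempt and no reset: what is moved stays moved. The work goes in short steps, Python scripts to look and compute and a tool call to move; the robot and the scene stay as the last step left them, time stands still between calls to the robot, and variables do not carry over. Pictures are saved under pics/ and viewed, at most 10 in all, crops included, and the job is handed in when it is done.

Besides the shell and the picture viewer there is one more tool, called after "Call:" as name(argument=value, ...), one argument or row to a line, values as JSON. play_rows: Moves the arm, as the interface text tells. Its arguments: {"type":"object","properties":{"commands":{"type":"array"}},"required":["commands"]}

```bash
mkdir -p pics; ls
python3 - <<'E'
from workcell import r
import cv2
s=r.read_state(); print(s)
for n in("scene","top"):
    d=r.get_image(n); cv2.imwrite(f"pics/{n}0.png",d["image"][:,:,::-1])
    print(n,d["camera_matrix"],d["R"],d["t"])
E
```

```text
pics
{'time': 0.0, 'joints': array([ 1.00769020e+00,  3.78092812e-01,  7.96393825e-02,  1.27438852e+00,
       -2.49693671e-05,  1.46047573e+00]), 'qd': array([ 9.28666361e-04,  6.43143041e-04, -1.04919090e-03,  5.07700381e-05,
        7.29841207e-04,  2.12143716e-04]), 'joint_efforts': array([-6.37429439e-04, -4.63597190e+01,  2.69880599e+01,  2.05833488e-02,
       -2.28405156e-04,  3.50421132e-07]), 'tcp_pos': array([0.25121136, 0.51650232, 0.23034911]), 'tcp_rot': array([-7.05027054e-01, -3.06078977e+00,  3.04513854e-03]), 'wrist_force': array([ 0.88124039, -0.54144123,  0.22091542]), 'ft_torque': array([ 0.06258911, -0.02425568,  0.0265137 ]), 'gripper_force': 0.0, 'grip_width': 1.0016043646778152}
scene [[407.91916889   0.         257.39766491]
 [  0.         407.91916889 185.77737067]
 [  0.           0.           1.        ]] [[ 0.70553385 -0.70852859 -0.01446471]
 [-0.31841811 -0.2987056  -0.8996582 ]
 [ 0.63311286  0.63934514 -0.43635524]] [-0.27891941  0.35450794  0.64924619]
top [[493.37375738   0.         247.29031849]
 [  0.         493.37375738 191.27633015]
 [  0.           0.           1.        ]] [[ 0.00843542 -0.99994015  0.00696637]
 [-0.98149538 -0.00961218 -0.19124444]
 [ 0.19129995 -0.00522423 -0.98151772]] [0.16253377 0.62021799 1.5291162 ]
```

View pics/scene0.png

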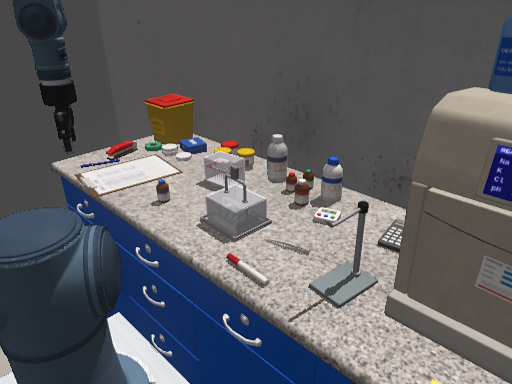

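Run:
```python
import cv2
i=cv2.imread("pics/top0.png"); print(i.shape)
cv2.imwrite("pics/top0b.png",cv2.resize(i[60:360,100:500],None,fx=2,fy=2,interpolation=cv2.INTER_CUBIC))
```

```text
(384, 512, 3)
```

View pics/top0b.png

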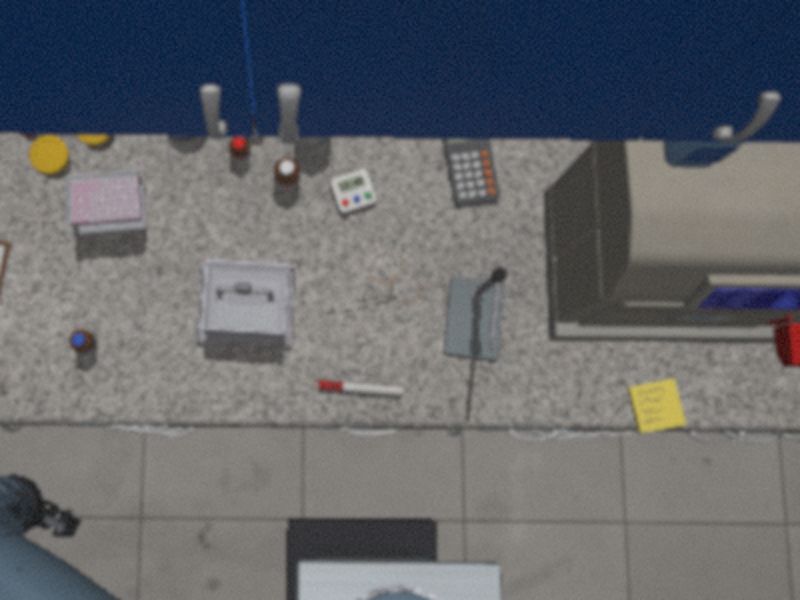

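The scene picture shows the hood in its tray at about (237,213), the tab at (234,172), and the stand's post top at (363,207) with the arm going left-down to about (330,224). In the top crop the tray is around (247,303) and the tab at (243,288). The post runs from (475,297) to (499,273). I'll zoom in on the hood and the hook.

Run:
```python
import cv2,numpy as np
s=cv2.imread("pics/scene0.png");t=cv2.imread("pics/top0.png")
f=lambda i,x,y,w,h:cv2.resize(i[y:y+h,x:x+w],(400,300),interpolation=cv2.INTER_CUBIC)
# each crop: 80x60 px, 5x
cv2.imwrite("pics/z.png",np.vstack([np.hstack([f(s,195,155,100,75),f(s,300,190,80,60)]),np.hstack([f(t,190,182,80,60),f(t,310,182,80,60)])]))
```

```text
(no output)
```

View pics/z.png

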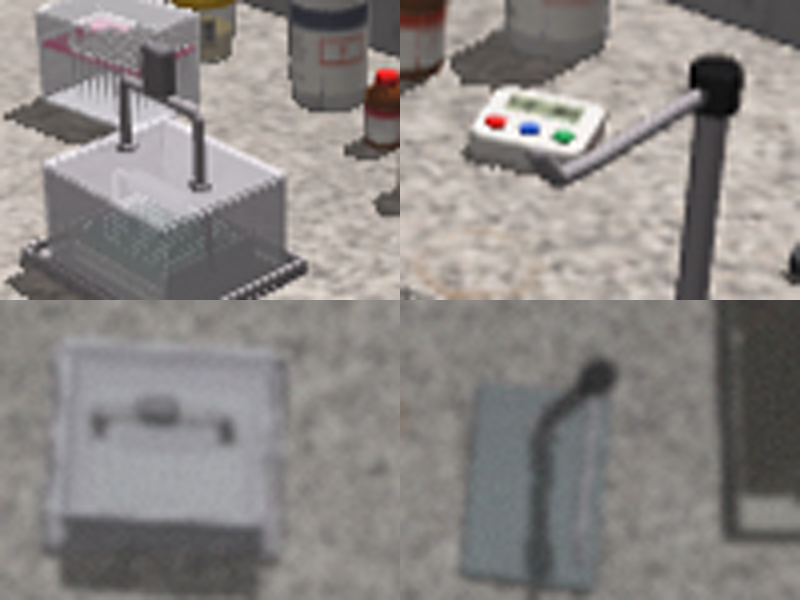

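Zoomed views:
- **Scene, hood:** the tab is centred at about (234.3,172.5). The handle feet are at (226.8,191.5) and (245.2,201.5).
- **Scene, hook:** the seat is at about (333,225) and the tip at (327,221).
- **Top, tab:** the tab top is at about (221.4,263.7−…), so I'll take it by crop coordinates in the script.
- **Top, hook arm:** it runs from (349.5,199) to (346.5,234).

```bash
cat > h.py <<'E'
from workcell import r
import numpy as np, cv2
C={n:r.get_image(n) for n in("scene","top")}
def ray(n,p):
    d=C[n];v=d["R"].T@np.linalg.inv(d["camera_matrix"])@[p[0],p[1],1];return -d["R"].T@d["t"],v
def plane(n,p,z):
    o,v=ray(n,p);return (o+v*(z-o[2])/v[2]).round(4)
def tri(a,b):
    o1,v1=ray("scene",a);o2,v2=ray("top",b)
    k=np.linalg.lstsq(np.c_[v1,-v2],o2-o1,rcond=None)[0];P=o1+v1*k[0];Q=o2+v2*k[1]
    return ((P+Q)/2).round(4),round(float(np.linalg.norm(P-Q)),4)
def px(n,X):
    d=C[n];q=d["camera_matrix"]@(d["R"]@X+d["t"]);return (q[:2]/q[2]).round(1)
E
python3 - <<'E'
from h import *
A=lambda x,y:(195+x/4,155+y/4); B=lambda x,y:(300+(x-400)/5,190+y/5)
T=lambda x,y:(190+x/5,182+(y-300)/5); U=lambda x,y:(310+(x-400)/5,182+(y-300)/5)
print("tab top",tri(A(157,44),T(157,404)), plane("scene",A(157,72),.156),plane("top",T(157,404),.172))
print("feet scene",plane("scene",A(127,146),.08),plane("scene",A(201,185),.08))
print("feet top",plane("top",T(98,434),.08),plane("top",T(227,440),.08))
print("roof corners scene", [plane("scene",A(*p),.08) for p in((45,165),(168,250),(285,178),(165,120))])
print("roof corners top", [plane("top",T(*p),.08) for p in((65,515),(270,527),(278,360),(70,350))])
print("seat",plane("scene",B(565,180),.177),"tip",plane("scene",B(533,153),.194),"post",plane("scene",B(714,95),.187))
print("top: arm",plane("top",U(597,385),.187),plane("top",U(583,563),.19))
print("foot",[plane("top",U(*p),.01) for p in((478,385),(465,572),(590,590),(608,400))])
E
```

```text
tab top (array([0.5601, 0.246 , 0.1728]), 0.0021) [0.5533 0.241  0.156 ] [0.5611 0.2454 0.172 ]
feet scene [0.5646 0.2896 0.08  ] [0.5601 0.2088 0.08  ]
feet top [0.5572 0.2867 0.08  ] [0.5542 0.2053 0.08  ]
roof corners scene [array([0.5061, 0.309 , 0.08  ]), array([0.486, 0.161, 0.08 ]), array([0.6064, 0.1745, 0.08  ]), array([0.6118, 0.3013, 0.08  ])]
roof corners top [array([0.5057, 0.3061, 0.08  ]), array([0.4993, 0.1776, 0.08  ]), array([0.6058, 0.1736, 0.08  ]), array([0.611 , 0.3057, 0.08  ])]
seat [ 0.4832 -0.1249  0.177 ] tip [ 0.4675 -0.1198  0.194 ] post [ 0.5659 -0.1392  0.187 ]
top: arm [ 0.5736 -0.1327  0.187 ] [ 0.4679 -0.1206  0.19  ]
foot [array([ 0.6048, -0.0919,  0.01  ]), array([ 0.4806, -0.0807,  0.01  ]), array([ 0.4696, -0.1621,  0.01  ]), array([ 0.5955, -0.1779,  0.01  ])]
```

```bash
cat > go.py <<'E'
import sys
from workcell import r
import numpy as np
from scipy.spatial.transform import Rotation as Q
# usage: go.py x y z yaw_of_tool_y(deg)
x,y,z,a=map(float,sys.argv[1:5]); s=r.read_state()
R=Q.from_rotvec(s["tcp_rot"]); c,n=np.cos(np.radians(a)),np.sin(np.radians(a))
G=Q.from_matrix(np.c_[[-n,c,0],[c,n,0],[0,0,1]]*[-1,1,-1]) if False else Q.from_matrix(np.array([[-n,c,0],[c,n,0],[0,0,-1]]))
print("t",s["time"],"p",s["tcp_pos"].round(4),"F",s["wrist_force"].round(1),"w",round(s["grip_width"],3),round(float(s["gripper_force"]),1))
print("turn",np.degrees((R.inv()*G).as_rotvec()).round(1),"shift",(R.inv().apply(np.array([x,y,z])-s["tcp_pos"])*1000).round(1))
E
python3 go.py .558 .245 .235 92.6; python3 go.py .558 .245 .144 92.6
```

```text
t 0.2 p [0.2513 0.5167 0.2307] F [-0.1  0.4  0. ] w 0.999 0.0
turn [ -0.1  -0.  -28.5] shift [-394.6 -110.2   -4.2]
t 0.2 p [0.2513 0.5167 0.2307] F [-0.1  0.4  0. ] w 0.999 0.0
turn [ -0.1  -0.  -28.5] shift [-394.6 -110.1   86.8]
```

Call:
play_rows(
  commands=[
    [[0,0,-4,-50,-14,-4,1],[0,0,-8,-100,-28,-4,1],[0,0,-12,-150,-42,-4,1],[0,0,-16,-200,-56,-4,1],[0,0,-20,-250,-70,-4,1],[0,0,-24,-300,-84,-4,1],[0,0,-28.5,-350,-98,-4,1],[0,0,-28.5,-385,-107,-4,1],[0,0,-28.5,-394.5,-110,-4,1],[0,0,-28.5,-394.5,-110,-4,1]],
  ],
)

```text
time: 1.45
tcp_pos: [0.558, 0.2455, 0.235]
tcp_rot: [0.069, -3.14, -0.0]
wrist_force: [0.4, -0.9, -0.2]
grip_width: 1.004
gripper_force: 0.0
```

```bash
python3 go.py .558 .245 .144 92.6
python3 - <<'E'
from h import *
i=C["scene"]["image"][:,:,::-1];t=C["top"]["image"][:,:,::-1]
f=lambda i,x,y:cv2.resize(i[y:y+100,x:x+100],(400,400),interpolation=cv2.INTER_CUBIC)
cv2.imwrite("pics/z2.png",np.hstack([f(i,185,115),f(t,180,160)]))
E
```

```text
t 1.45 p [0.558  0.2455 0.235 ] F [ 0.4 -0.9 -0.2] w 1.004 0.0
turn [ 0.  -0.1 -0.1] shift [-0.1 -0.5 91. ]
```

View pics/z2.png

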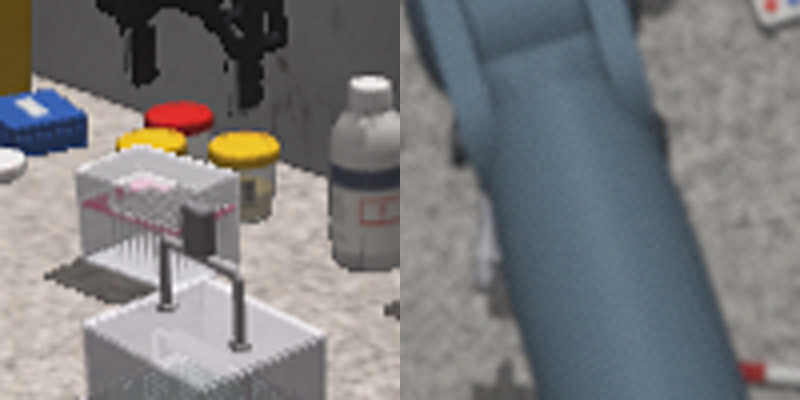

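The fingertips are at (221,133) and (247,138) in the scene image, so their midpoint at about (234,135) sits straight above the tab at (234.5,172). The alignment is good, so I'll descend and close.

Call:
play_rows(
  commands=[
    [[0,0,0,0,0,30,1],[0,0,0,0,0,60,1],[0,0,0,0,0,82,1],[0,0,0,0,0,91,1],[0,0,0,0,0,91,0.6],[0,0,0,0,0,91,0.3],[0,0,0,0,0,91,0.1],[0,0,0,0,0,91,0.1],[0,0,0,0,0,91,0.1],[0,0,0,0,0,91,0.1]],
  ],
)

```text
time: 2.8
tcp_pos: [0.5588, 0.2461, 0.1452]
tcp_rot: [-0.07, 3.139, 0.002]
wrist_force: [-1.6, 1.4, 5.6]
grip_width: 0.27
gripper_force: 59.3
```

```bash
python3 go.py .558 .245 .239 92.6
```

```text
t 2.8 p [0.5588 0.2461 0.1452] F [-1.6  1.4  5.6] w 0.27 59.3
turn [ 0.1  0.1 -0. ] shift [  0.6  -0.9 -93.8]
```

Call:
play_rows(
  commands=[
    [[0,0,0,0,0,-8,0.1],[0,0,0,0,0,-20,0.1],[0,0,0,0,0,-32,0.1],[0,0,0,0,0,-44,0.1],[0,0,0,0,0,-56,0.1],[0,0,0,0,0,-68,0.1],[0,0,0,0,0,-80,0.1],[0,0,0,0,0,-92,0.1],[0,0,0,0,0,-97,0.1],[0,0,0,0,0,-97,0.1]],
  ],
)

```text
time: 4.05
tcp_pos: [0.5584, 0.2457, 0.2417]
tcp_rot: [-0.07, 3.14, 0.0]
wrist_force: [-0.2, 0.5, -1.3]
grip_width: 0.268
gripper_force: 58.9
```

```bash
python3 go.py .385 -.112 .236 83
python3 - <<'E'
from h import *
i=C["scene"]["image"][:,:,::-1]
cv2.imwrite("pics/z3.png",cv2.resize(i[110:260,160:300],None,fx=4,fy=4,interpolation=cv2.INTER_CUBIC))
E
```

```text
t 4.05 p [0.5584 0.2457 0.2417] F [-0.2  0.5 -1.3] w 0.268 58.9
turn [0.  0.  9.6] shift [ 189.2 -349.6    5.5]
```

View pics/z3.png

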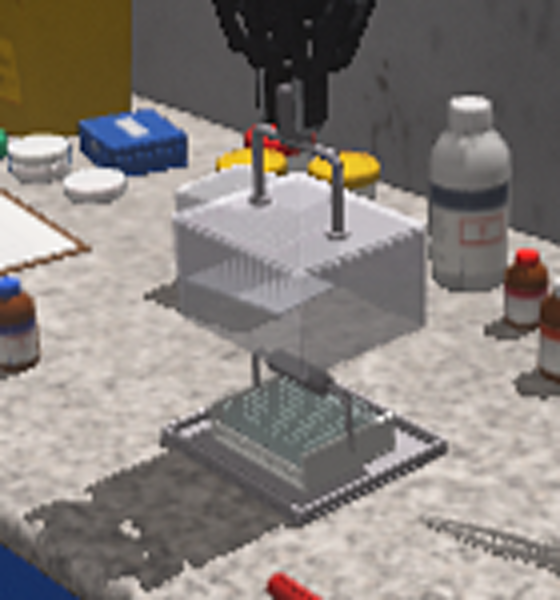

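The hood hangs level in the grip above the rack, whose grip bar is at about (235,203). Nothing else has moved. Now I'll carry it to a spot in front of the hook.

Call:
play_rows(
  commands=[
    [[0,0,0,8,-14,0,0.1],[0,0,1,27,-50,0,0.1],[0,0,2,49,-90,0,0.1],[0,0,4,70,-130,0,0.1],[0,0,5,92,-170,0,0.1],[0,0,6,114,-210,0,0.1],[0,0,7,135,-250,0,0.1],[0,0,8,157,-290,0,0.1],[0,0,9.5,177,-327,0,0.1],[0,0,9.5,188,-347,0,0.1]],
  ],
)

```text
time: 5.4
tcp_pos: [0.3845, -0.1108, 0.2409]
tcp_rot: [-0.194, -3.135, -0.0]
wrist_force: [0.1, -0.5, -2.0]
grip_width: 0.272
gripper_force: 59.1
```

Call:
play_rows(
  commands=[
    [[0,0,0,0,-2,4,0.1],[0,0,0,0,-2,10,0.1],[0,0,0,0,-2,14,0.1],[0,0,0,0,-2,14,0.1],[0,0,0,0,-2,14,0.1]],
  ],
)

```text
time: 6.02
tcp_pos: [0.3858, -0.1111, 0.2273]
tcp_rot: [0.189, 3.136, 0.0]
wrist_force: [0.8, -0.0, -1.9]
grip_width: 0.267
gripper_force: 59.2
```

```bash
python3 go.py .487 -.1245 .227 83
python3 - <<'E'
from h import *
i=C["scene"]["image"][:,:,::-1]
t=C["top"]["image"][:,:,::-1]
f=lambda i,x,y:cv2.resize(i[y:y+150,x:x+100],(400,600),interpolation=cv2.INTER_CUBIC)
cv2.imwrite("pics/z4.png",np.hstack([f(i,275,165),f(t,290,160)]))
E
```

```text
t 6.025 p [ 0.3858 -0.1111  0.2273] F [ 0.8 -0.  -1.9] w 0.267 59.2
turn [0.  0.  0.1] shift [-102.1   -1.2    0.3]
```

View pics/z4.png

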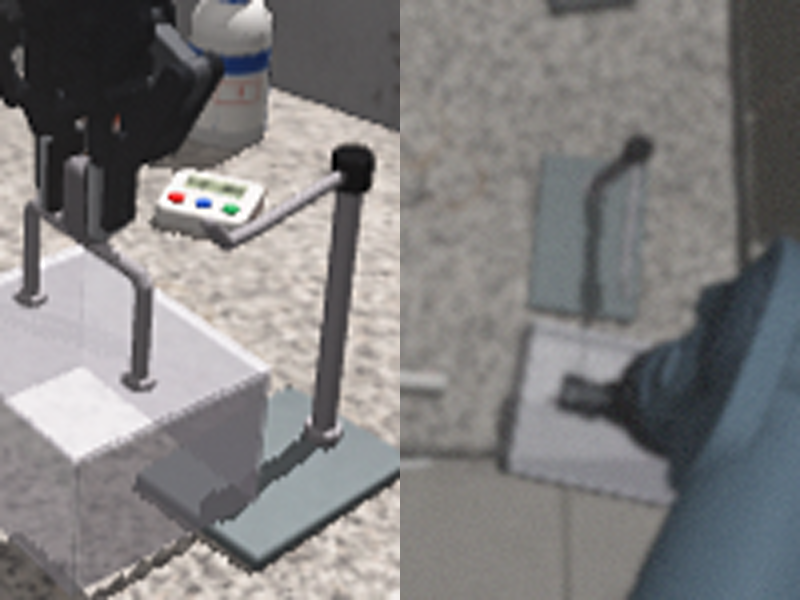

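The hood is level in front of the hook, in line with it. In the scene image the tip is at (325.8,221.3), the seat bend at (333,225.7) and the post end of the arm at (359,209). In the top image the arm runs from (349.3,197.5) to (345.5,234). I'll check my hook estimate against these.

Run:
```python
from h import *
for n,X in dict(seat=(.487,-.1245,.177),tip=(.463,-.1213,.195),post=(.5635,-.134,.185)).items(): print(n,px("scene",np.array(X)),px("top",np.array(X)))
p=r.read_state()["tcp_pos"]
print("tabpoint pred",px("scene",p+[0,0,.011]),px("scene",p+[0,0,.027]), "bar", px("scene",p-[0,0,.011]))
```

```text
seat [334.  225.2] [346.8 228.6]
tip [325.9 221.3] [347.2 236.1]
post [359.9 209.4] [349.8 202.5]
tabpoint pred [296.4 214.4] [296.7 206.5] bar [296.1 225.1]
```

Call:
play_rows(
  commands=[
    [[0,0,0,-8,0,0,0.1],[0,0,0,-20,0,0,0.1],[0,0,0,-33,0,0,0.1],[0,0,0,-46,-1,0,0.1],[0,0,0,-59,-1,0,0.1],[0,0,0,-72,-1,0,0.1],[0,0,0,-85,-1,0,0.1],[0,0,0,-96,-1,0,0.1],[0,0,0,-102,-1,0,0.1],[0,0,0,-102,-1,0,0.1]],
  ],
)

```text
time: 7.48
tcp_pos: [0.487, -0.1248, 0.2272]
tcp_rot: [-0.19, -3.136, -0.0]
wrist_force: [0.7, 0.2, -1.6]
grip_width: 0.27
gripper_force: 59.2
```

```bash
python3 go.py .487 -.1245 .194 83
python3 - <<'E'
from h import *
i=C["scene"]["image"][:,:,::-1]
cv2.imwrite("pics/z5.png",cv2.resize(i[160:280,280:400],None,fx=5,fy=5,interpolation=cv2.INTER_CUBIC))
E
```

```text
t 7.475 p [ 0.487  -0.1248  0.2272] F [ 0.7  0.2 -1.6] w 0.27 59.2
turn [ 0.  -0.   0.1] shift [ 0.   0.3 33.2]
```

View pics/z5.png

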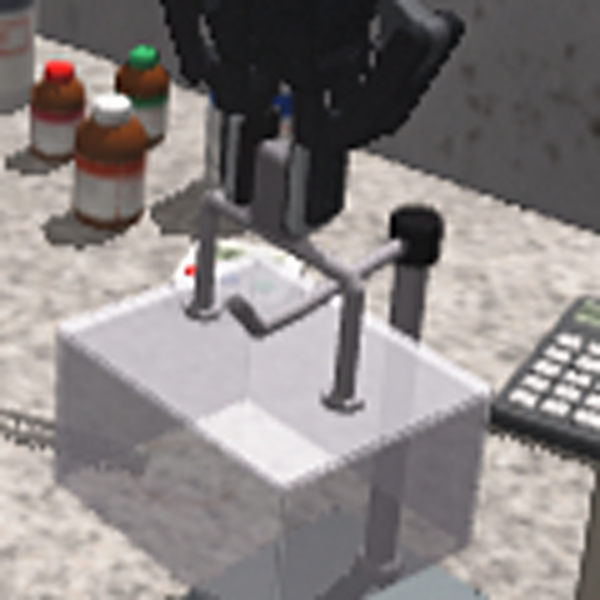

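The hook tip at (327.6,220.5) is inside the arch, under the bar. The tab and bar at about (335.3,…) sit around 1.5 px, or 4 mm, to the +x side of the seat at (333.5,224). I'll shift back 4 mm and lower.

Call:
play_rows(
  commands=[
    [[0,0,0,2,0,0,0.1],[0,0,0,4,0,3,0.1],[0,0,0,4,0,8,0.1],[0,0,0,4,0,13,0.1],[0,0,0,4,0,18,0.1],[0,0,0,4,0,22,0.1],[0,0,0,4,0,25,0.1],[0,0,0,4,0,27,0.1],[0,0,0,4,0,29,0.1],[0,0,0,4,0,29,0.1]],
  ],
)

```text
time: 8.82
tcp_pos: [0.4827, -0.1243, 0.1982]
tcp_rot: [-0.19, -3.136, -0.0]
wrist_force: [-0.5, -0.7, -2.3]
grip_width: 0.269
gripper_force: 59.3
```

Call:
play_rows(
  commands=[
    [[0,0,0,0,0,1,0.1],[0,0,0,0,0,2,0.1],[0,0,0,0,0,2,0.1]],
  ],
)

```text
time: 9.2
tcp_pos: [0.4834, -0.1245, 0.1967]
tcp_rot: [0.19, 3.134, -0.0]
wrist_force: [1.6, -0.4, 0.4]
grip_width: 0.268
gripper_force: 59.4
```

Call:
play_rows(
  commands=[
    [[0,0,0,0,0,1,0.1],[0,0,0,0,0,2,0.1],[0,0,0,0,0,2,0.1]],
  ],
)

```text
time: 9.57
tcp_pos: [0.4842, -0.1247, 0.1953]
tcp_rot: [0.19, 3.132, -0.001]
wrist_force: [2.7, -0.4, 3.5]
grip_width: 0.274
gripper_force: 59.9
```

```bash
python3 go.py .487 -.1245 .194 83
python3 - <<'E'
from h import *
i=C["scene"]["image"][:,:,::-1]
cv2.imwrite("pics/z6.png",cv2.resize(i[160:280,280:400],None,fx=5,fy=5,interpolation=cv2.INTER_CUBIC))
E
```

```text
t 9.575 p [ 0.4842 -0.1247  0.1953] F [ 2.7 -0.4  3.5] w 0.274 59.9
turn [-0.   0.2  0.1] shift [-2.7  0.6  1.3]
```

View pics/z6.png

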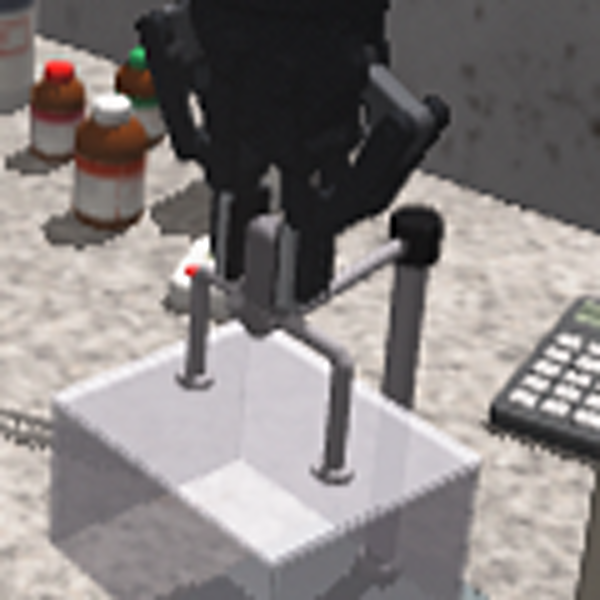

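The bar, at about (270,305) in the crop, is down over the hook. It leans on the upturned end, since the reaction is +x. I'll ease it 3 mm toward +x and 2 mm lower.

Call:
play_rows(
  commands=[
    [[0,0,0,-1.5,0,0,0.1],[0,0,0,-3,0,0.5,0.1],[0,0,0,-4,0,1,0.1],[0,0,0,-4,0,2,0.1],[0,0,0,-4,0,2,0.1]],
  ],
)

```text
time: 10.3
tcp_pos: [0.4863, -0.1248, 0.1932]
tcp_rot: [-0.19, -3.136, 0.001]
wrist_force: [-2.3, -0.1, 10.8]
grip_width: 0.273
gripper_force: 60.8
```

Call:
play_rows(
  commands=[
    [[0,0,0,1.5,0,-1.5,0.1],[0,0,0,1.5,0,-1.5,0.1],[0,0,0,1.5,0,-1.5,0.3],[0,0,0,1.5,0,-1.5,0.36],[0,0,0,1.5,0,-1.5,0.45],[0,0,0,1.5,0,-1.5,0.6],[0,0,0,1.5,0,-1.5,0.8],[0,0,0,1.5,0,-1.5,0.8],[0,0,0,1.5,0,-1.5,0.8]],
  ],
)

```text
time: 11.42
tcp_pos: [0.4853, -0.1246, 0.1938]
tcp_rot: [0.19, 3.136, 0.0]
wrist_force: [-0.3, -0.1, -0.0]
grip_width: 0.802
gripper_force: 0.0
```

Call:
play_rows(
  commands=[
    [[0,0,0,0,0,-5,0.8],[0,0,0,0,0,-15,0.8],[0,0,0,0,0,-30,0.8],[0,0,0,0,0,-50,0.8],[0,0,0,0,0,-75,0.8],[0,0,0,0,0,-90,0.8],[0,0,0,0,0,-90,0.8]],
  ],
)

```text
time: 12.3
tcp_pos: [0.4864, -0.125, 0.286]
tcp_rot: [0.19, 3.132, -0.002]
wrist_force: [0.0, 0.5, -0.9]
grip_width: 0.798
gripper_force: 0.0
```

Run:
```python
from h import *
i=C["scene"]["image"][:,:,::-1];print(r.read_state()["tcp_pos"])
f=lambda x,y,w,h:cv2.resize(i[y:y+h,x:x+w],(400,500),interpolation=cv2.INTER_CUBIC)
cv2.imwrite("pics/z7.png",np.hstack([f(280,160,100,125),f(195,180,80,100)]))
```

```text
[ 0.48538174 -0.1246475   0.28397241]
```

View pics/z7.png

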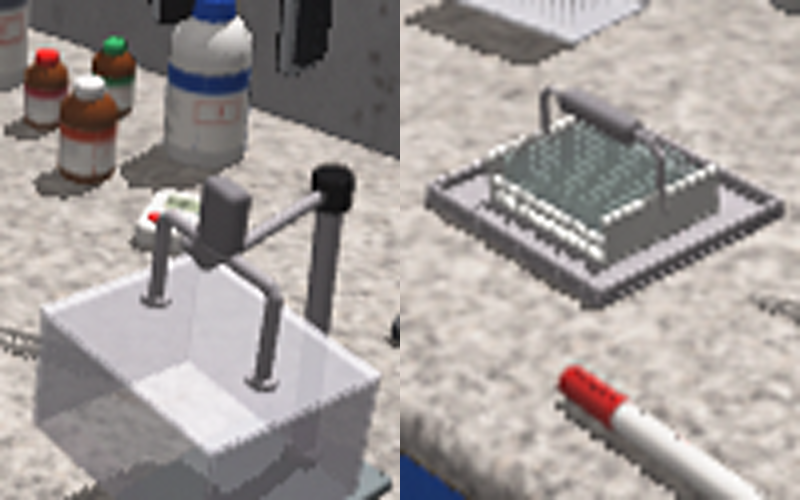

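The hood hangs free on the hook, with the tab at (336,215) in the scene image, and it is about level. The rack's grip bar runs from about (228,200) to (242.4,206), centred at (235,203). Next I'll measure the rack grip in both views, using a mask in the top view.

Run:
```python
from h import *
L,M,Rr=[plane("scene",p,.062) for p in((228.6,200.6),(235.2,203.2),(241.8,206))]
print("scene",L,M,Rr,"pred top",px("top",M))
u,v=px("top",M).astype(int); g=cv2.cvtColor(C["top"]["image"],cv2.COLOR_RGB2GRAY)
print(g[v-6:v+9,u-20:u+21:1])
# scene mask
h=cv2.cvtColor(C["scene"]["image"],cv2.COLOR_RGB2GRAY)
print(h[197:210,224:248])
```

```text
scene [0.5536 0.2705 0.062 ] [0.556  0.2456 0.062 ] [0.5575 0.2205 0.062 ] pred top [222.9 210.2]
[[140 150 149 150 152 169 164 164 178 183 188 189 184 193 193 189 197 196
  193 194 193 188 177 168 179 174 167 183 189 181 175 169 178 183 171 180
  180 172 158 153 148]
 [143 146 149 149 154 163 167 165 178 184 192 190 187 195 190 187 195 198
  196 198 198 197 186 176 188 186 176 192 200 189 182 181 192 197 192 187
  176 163 153 150 147]
 [145 148 150 147 150 159 169 166 179 188 194 189 182 183 181 174 183 187
  188 190 191 194 185 173 187 185 177 185 189 191 186 181 197 205 199 193
  171 155 151 148 150]
 [148 149 152 151 151 159 168 168 182 191 191 186 170 160 159 152 161 170
  171 171 173 174 166 160 171 172 167 169 171 180 183 178 194 203 200 190
  172 158 154 146 150]
 [150 150 149 151 149 151 160 161 173 178 180 166 150 136 135 133 136 143
  142 142 142 145 143 143 143 147 147 143 147 161 163 172 190 200 196 188
  174 154 152 149 148]
 [150 149 153 151 144 134 139 148 155 157 157 147 126 122 126 125 126 126
  126 127 128 128 130 132 130 130 133 128 128 135 146 162 180 183 181 176
[... 2177 characters left out ...]
86 179 178 229 215  62  63  67  74  80  99 118 136 152 160 160 170
  179 197 200 197 192 193]
 [ 76 171 241 251 169 155  97 131  66  66  67  74  81 100 119 137 152 149
  116 167 208 207 200 203]
 [ 91 221 162 176 100 105 150 113  96 118  67  66  68  73  83 102 110 100
   96 130 208 199 207 214]
 [ 79 155 119  98 101 104 121 121 138 111  96  89  62  68  69  74  72  81
  150 159 145 168 204 181]
 [131 100 111 102 102 106 138 108 118 135 134 103  94  75  62  64  60  60
  102 125 148 165 119 166]
 [110 101 138 103 103 103 116 104 132 114 116 133 107 101  95  76  69  81
  116  87 119 123 106 103]
 [133 119 116 102 103 106 132 102 116 132 131 114 110 111 110 132  97 120
  169 152 122 108 144 107]]
```

```bash
python3 - <<'E'
from h import *
print([plane("top",p,.069) for p in((214,210.2),(222.8,210.5),(231.5,210.8))])
E
python3 go.py .556 .2455 .285 3.5
```

```text
[array([0.5546, 0.2734, 0.069 ]), array([0.5539, 0.2454, 0.069 ]), array([0.5532, 0.2178, 0.069 ])]
t 12.6 p [ 0.4848 -0.1244  0.283 ] F [ 0.1 -1.1 -0.2] w 0.801 0.0
turn [-0.  -0.1 79.6] shift [-26.  375.8  -1.8]
```

```bash
python3 - <<'E'
from h import *
a,b=plane("scene",(228.,199),.069),plane("scene",(240.,205),.069);d=a-b
print(a,b,np.degrees(np.arctan2(d[1],d[0])))
m=(C["top"]["image"].mean(2)<150).astype(np.uint8)[204:217,213:233]
p=np.argwhere(m)[:,::-1]+[213,204]
q=np.array([plane("top",x,.069) for x in p]);vx,vy,_,_=cv2.fitLine(q[:,:2].astype(np.float32),cv2.DIST_HUBER,0,.01,.01).ravel()
print(q.mean(0),np.degrees(np.arctan2(vy,vx)))
E
python3 go.py .555 .2455 .285 -2
```

```text
[0.5503 0.2688 0.069 ] [0.5494 0.2187 0.069 ] 88.970845195694
[0.55567473 0.2456022  0.069     ] 88.795006
t 12.7 p [ 0.4849 -0.1244  0.2832] F [-0.7  0.1  1.2] w 0.8 0.0
turn [-0.  -0.1 85.1] shift [-24.9 375.7  -1.6]
```

Call:
play_rows(
  commands=[
    [[0,0,4,-2,20,0,0.7],[0,0,13,-5,64,0,0.7],[0,0,22,-8,110,0,0.7],[0,0,31,-11,156,0,0.7],[0,0,40,-14,202,0,0.7],[0,0,49,-17,248,0,0.7],[0,0,58,-20,294,0,0.7],[0,0,67,-23,338,0,0.7],[0,0,76,-25,366,0,0.7],[0,0,84,-25,376,0,0.7]],
  ],
)

```text
time: 13.95
tcp_pos: [0.5554, 0.2475, 0.283]
tcp_rot: [-2.242, -2.2, 0.001]
wrist_force: [0.0, -0.0, 0.2]
grip_width: 0.701
gripper_force: 0.0
```

Call:
play_rows(
  commands=[
    [[0,0,0,0,0,20,0.7],[0,0,0,0,0,60,0.7],[0,0,0,0,0,100,0.7],[0,0,0,0,0,135,0.7],[0,0,0,0,0,155,0.7],[0,0,0,0,0,165,0.7],[0,0,0,0,0,165,0.7]],
  ],
)

```text
time: 14.82
tcp_pos: [0.5551, 0.2455, 0.1183]
tcp_rot: [-2.239, -2.203, 0.002]
wrist_force: [-0.2, -0.0, 0.7]
grip_width: 0.702
gripper_force: 0.0
```

```bash
python3 go.py .5555 .2455 .048 -1
python3 - <<'E'
from h import *
i=C["scene"]["image"][:,:,::-1]
cv2.imwrite("pics/z8.png",cv2.resize(i[130:260,160:300],None,fx=4,fy=4,interpolation=cv2.INTER_CUBIC))
s=r.read_state();R=cv2.Rodrigues(s["tcp_rot"])[0];print("tip px pred",[px("scene",s["tcp_pos"]+R[:,1]*k) for k in(-.03,0,.03)],s["joints"].round(2))
E
```

```text
t 14.825 p [0.5551 0.2455 0.1183] F [-0.2 -0.   0.7] w 0.702 0.0
turn [-0.1  0.   0.1] shift [ 0.   0.5 70.3]
tip px pred [array([225.9, 187.9]), array([234.4, 184.4]), array([242.6, 181. ])] [ 0.31  0.49 -0.03  1.04  0.    1.9 ]
```

View pics/z8.png

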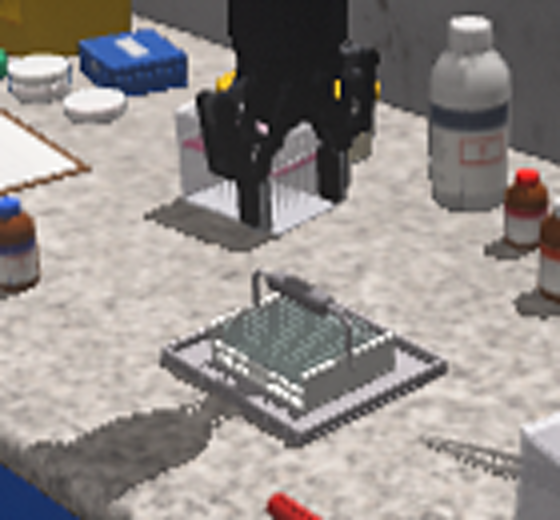

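The two fingertips at about (224,186) and (244,180) straddle the line of the grip bar, which is centred at (235.5,203.5). The alignment is good. I'll descend 70 mm and close.

Call:
play_rows(
  commands=[
    [[0,0,0,0,0.5,20,0.7],[0,0,0,0,0.5,40,0.7],[0,0,0,0,0.5,58,0.7],[0,0,0,0,0.5,67,0.7],[0,0,0,0,0.5,70,0.7],[0,0,0,0,0.5,70,0.4],[0,0,0,0,0.5,70,0.2],[0,0,0,0,0.5,70,0.0],[0,0,0,0,0.5,70,0.0],[0,0,0,0,0.5,70,0.0]],
  ],
)

```text
time: 16.18
tcp_pos: [0.5569, 0.2458, 0.0495]
tcp_rot: [2.239, 2.202, 0.003]
wrist_force: [1.5, 0.4, 3.5]
grip_width: 0.15
gripper_force: 62.4
```

Call:
play_rows(
  commands=[
    [[0,0,0,0,0,0,0],[0,0,0,0,0,0,0]],
  ],
)

```text
time: 16.42
tcp_pos: [0.5569, 0.2458, 0.0495]
tcp_rot: [2.239, 2.202, 0.003]
wrist_force: [2.1, -0.0, 4.4]
grip_width: 0.151
gripper_force: 62.7
```

Call:
play_rows(
  commands=[
    [[0,0,0,0,0,-4,0],[0,0,0,0,0,-14,0],[0,0,0,0,0,-27,0],[0,0,0,0,0,-40,0],[0,0,0,0,0,-54,0],[0,0,0,0,0,-68,0],[0,0,0,0,0,-82,0],[0,0,0,0,0,-93,0],[0,0,0,0,0,-99,0],[0,0,0,0,0,-101,0]],
  ],
)

```text
time: 17.68
tcp_pos: [0.5562, 0.2457, 0.1501]
tcp_rot: [2.239, 2.203, 0.001]
wrist_force: [0.1, 0.3, -1.3]
grip_width: 0.147
gripper_force: 61.7
```

Call:
play_rows(
  commands=[
    [[0,0,0,0,0,0,0],[0,0,0,0,0,0,0],[0,0,0,0,0,0,0],[0,0,0,0,0,0,0],[0,0,0,0,0,0,0],[0,0,0,0,0,0,0]],
  ],
)

```text
time: 18.42
tcp_pos: [0.5561, 0.2456, 0.1498]
tcp_rot: [-2.24, -2.203, -0.0]
wrist_force: [-0.7, -1.0, -2.7]
grip_width: 0.146
gripper_force: 61.7
```

```bash
python3 go.py .5555 .2455 .15 -1
python3 - <<'E'
from h import *
i=C["scene"]["image"]
# level check without a picture: bar/body visible where predicted; hood tab still dark at (336,215); white rack edge pixels
print(i[205:225:4,336].tolist())
w=(i.min(2)>225).astype(np.uint8)[165:215,205:270]
print(["".join(".#"[k] for k in row) for row in w[::2]])
E
```

```text
t 18.425 p [0.5561 0.2456 0.1498] F [-0.7 -1.  -2.7] w 0.146 61.7
turn [ 0.  -0.   0.1] shift [-0.2 -0.5 -0.2]
[[157, 151, 157], [96, 91, 95], [65, 61, 64], [64, 61, 63], [63, 59, 61]]
['.................................................................', '.................................................................', '.................................................................', '.................................................................', '...................#.............................................', '.................................................................', '.......##........................................................', '.................................................................', '.................................................................', '.............................................#...................', '..........#......................................................', '.......##..........................#.............................', '...........##..................#.................................', '......................#..........................................', '..........................#......................................', '........................#........................................', '............................#....................................', '.................................................................', '.................................................................', '.................................................................', '.................................................................', '.................................................................', '............#....................................................', '.................................................................', '.................................................................']
```

Run:
```python
from h import *
b=cv2.resize(cv2.imread("pics/z8.png"),(140,130),interpolation=cv2.INTER_AREA)
c=C["scene"]["image"][:,:,::-1].copy()
for n,p in dict(left=(214.5,218),front=(235,230),right=(257,220)).items():
    X=plane("scene",p,.015); q=px("scene",X+np.array([0,0,.1004])); s=q-np.array(p)
    x,y=int(p[0])-160,int(p[1])-130; T=b[y-6:y+7,x-7:x+8]
    S=c[int(q[1])-18:int(q[1])+19,int(q[0])-16:int(q[0])+17].copy()
    m=cv2.matchTemplate(S,T,cv2.TM_CCOEFF_NORMED);_,v,_,l=cv2.minMaxLoc(m)
    print(n,X,"pred shift",s,"found",(l[0]+7+int(q[0])-16-int(p[0]),l[1]+6+int(q[1])-18-int(p[1])),round(v,2))
```

```text
left [0.5139 0.2889 0.015 ] pred shift [ -2.2 -31.9] found (-10, -27) 0.4
front [0.5111 0.1998 0.015 ] pred shift [ -1.5 -33.2] found (-2, -33) 0.48
right [0.5888 0.1939 0.015 ] pred shift [ -0.6 -32.3] found (-1, -33) 0.58
```

```bash
python3 -c "
from workcell import r
s=r.read_state();print(abs(s['qd']).max(),s['ft_torque'].round(3))
print(r.finish_job())"
```

```text
0.00267669712005592 [-0.036  0.015  0.01 ]
the job is handed in; nothing more can be done
None
```

The hood hangs on its own on the hook, and the arm is holding the slide rack still about 10 cm above the tray. The job was handed in at about 18.5 s. My level check on the rack was clear at two of its three corners; the third was ambiguous.

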